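# Draw the forgotten scraper out of the feeder trough

## Robot

A 7-joint arm with a two-finger parallel gripper is mounted at the origin on the work surface. World frame = base frame: x ahead of the robot, y to its left, z up, the work surface at z = 0. Lengths are in m, angles in rad, forces in N, time in s.
With the tool pointing down it reaches from about 0.4 to 0.85 m from the base axis. Payload 4.5 kg.
Tool frame: the origin (TCP) lies on the centre line of the jaws, within the pads' length; the fingertips stand 14 mm ahead of it and the grasp point (between the pads) lies 5 mm behind it; y points along the fingers, z is the direction in which the jaws open and shut, and the axes are right-handed (so a half turn about y gives the same grasp; the last joint's range is limited). The gripper opens to 88 mm and grips with 3 to 60 N. Pads are 18 mm wide; open, the fingers measure 123 mm over their backs; the gripper's body (75 mm by 187 mm) begins 45 mm behind the grasp point.
Start: joints at [-1.156, 0.689, -0.195, 1.565, 0.157, 0.902, -0.215], TCP at [0.232, 0.58, 0.253] pointing down, gripper open.
Joint ranges: [-3.01, 3.01], [-0.46, 2.08], [-1.47, 1.51], [0.13, 2.56], [-1, 4.14], [0.04, 2.09], [-2.66, 2.66]. Speed limits (rad/s): [2.57, 2.57, 3.14, 3.14, 3.14, 3.14, 3.14].

## Interface

Orientations are given as a unit quaternion [x, y, z, w].
In Python, from plant import get_state, imaging, job gives the robot as it stands.
- The arm moves only by the tool send_rows, never from a script. Its argument "motion" is a list that holds one entry, the list of rows, each a list of 7 numbers: the turn, a rotation vector about the tool's x, y, z scaled (see below), then the shift along the tool's x, y, z scaled (see below), then the gripper's target within -1 to 1 (shut at 1, half-way at 0, fully open at -1). In form: [[[rx, ry, rz, tx, ty, tz, gripper], ...]]. A call has exactly 5 rows; each row shifts and turns the commanded pose from where the row before left it, along the tool's axes as they then stand; what a row does not reach is not made up. The controller multiplies each number of a shift by 0.02 m and each number of a turn by 0.08 rad. A row lasts 1/12 s, in which the tool goes at most 41.7 mm and 7.16 degrees, less where a joint would pass 70% of its speed; a pose out of reach is approached as far as the arm can. A call with a number of a shift or a turn outside -1 to 1 is refused whole. A call with a gripper value outside its range is refused whole. The fingers move at their own pace and stop on an object; "force" is the grip in N (left out, the last holds). Time passes only in rows, so rows that do not move let the fingers close, or fill a call up. It gives the time, the measured TCP pose, the force and the opening at its end, in the units of the state.
- get_state(): the state, without advancing time (a new reading comes with each control period).
- imaging.snapshot(name): name is "scene" or "top" or "wrist"; returns a dict with "img" (480x640x3 uint8, red, green, blue), "camera_matrix" (3x3 intrinsics, pixels), "R" (3x3) and "t" (3): a world point X has camera coordinates R X + t; the wrist camera has in their place "hand_eye" (4x4, takes a point from camera to tool coordinates, whose origin is the TCP and whose axes are the tool frame's). Camera axes: x right, y down, z forward; pixel columns grow to the right and rows downward; lengths in m; the calibration is good to about 2 mm. A picture is of the moment at which its call begins: read the wrist's pose just before it. There is no depth.
- job.finish_job(): hands the job in, once; it reports no verdict.
The state is a dict: "clock": time; "q": joint angles; "qd": joint speeds; "joint_torque": joint torques, N m; "tool_pos": TCP position; "eef_rot": TCP orientation; "contact_force": force on the tool from outside, world axes, zero at the start; "moment": the same for the moment, N m; "opening": opening from 0.0 (shut) to 1.0 (fully open).
Only numpy, scipy, OpenCV 4.12 (cv2) and the standard library are available. Lean on these libraries where they do the work, as an engineer would, in place of code of your own. Each camera call takes 0.05 s, during which the arm holds its last target.

## Task

The red scraper was left lying in the vibrating feeder's trough, with its blade under the clear cover. Take it by the handle and bring it out through the open mouth, tilting it and drawing it out gently so that neither it nor the gripper knocks or levers against the trough, its rim or the cover, and leave the basket, jar and test weight alone. Finish with the scraper still held in the gripper, still, in the air, with all of it a few centimetres or more above the level of the cover and touching nothing else.

Things in the scene. Friction and masses are not known exactly. Their poses are not given: they have to be found in the camera images.
- feeder: Vibrating feeder, fixed, off: aluminium trough on a blue base. Origin on the table under the trough's middle; x along the trough, z up. Inside (mm): 420 long (x -210 to 210), 130 wide (y -65 to 65), flat floor 80 above the table. Side walls (5 thick) and end walls (12 thick) rise to 134; rim flanges make it 164 wide outside. Nothing on it gives way; only light touches allowed.
- mouth (a point): Centre of the open mouth, level with the rim (mm: 134 above the table, feeder x = -135, y = 0), axes as the feeder's. The mouth is the uncovered end of the trough, feeder x = -210 to -60: 150 long, the full 130 wide, open upwards.
- cover_edge (a point): Middle of the clear plastic cover's edge at the mouth (feeder x = -60 mm), on its top, 134 above the table; axes as the feeder's; a black trim marks this edge. The rigid cover is 4 thick (underside 130 above the table) and closes the trough from here to feeder x = 210. Black thumb screws stand 12 above it along its long sides.
- scraper: Red plastic scraper, 300 mm long, about 130 g, lying flat on the trough floor roughly along the trough, butt 12 to 37 from the mouth's end wall. Origin on its flat underside at mid-length; x from handle to blade, z up. Handle: x -150 to -30, 22 wide, 24 high. Blade: x -30 to 150, 46 wide, 4 thick, level with the underside. Balances near x = -26. A 30 N grip holds it without slip.
- tip (a point): Middle of the blade's end, on the scraper's underside (x = +150 mm).
- butt (a point): Middle of the handle's end face (x = -150 mm, 12 above the underside).
- basket: Blue slatted plastic basket, 150 x 200 x 80 mm high, standing on the scale. Origin under its middle. To be left alone.
- scale: White bench scale, fixed, 260 x 240 mm, black platter 74 above the table. Origin on the table under its middle.
- jar: Amber jar with green cap, diameter 84, 120 mm high, standing on the table. Origin under its middle. To be left alone.
- weight: Steel test weight, diameter 48, 76 mm high, standing on the table. Origin under its middle. To be left alone.

How it is judged:
On the way:
1. The held scraper slants through the mouth: handle end above the rim, blade end still under the cover (contact force between scraper and the fingers above 0.5 N and z of butt in the frame of feeder above 0.146 m and z of tip in the frame of feeder below 0.13 m and x of tip in the frame of feeder above -0.06 m), for 0.1 s.
At the end, for the whole second after the job is handed in: The scraper is held in the fingers, still (under 30 mm/s and 0.2 rad/s), both its ends at least 20 mm above the top of the cover, touching neither feeder, basket, scale, jar nor weight; basket, jar and weight within 15 mm of where they stood (contact force between scraper and the fingers above 0.5 N and z of each of tip, butt in the frame of feeder above 0.154 m and contact force between scraper and feeder below 0.05 N and contact force between scraper and basket below 0.05 N and contact force between scraper and scale below 0.05 N and contact force between scraper and jar below 0.05 N and contact force between scraper and weight below 0.05 N and linear speed of scraper below 0.03 m/s and angular speed of scraper below 0.2 rad/s and distance of each of basket, jar, weight from where it was at the start of the episode below 0.015 m); the arm keeps its last pose, push and grip.
It fails at once if The scraper pressed or knocked against the trough or cover with more than 12 N (contact force between scraper and feeder above 12 N).
It fails at once if The robot pressed or knocked against the feeder with more than 12 N (contact force between any of the fingers, the arm and feeder above 12 N).
It fails at once if Basket, jar or test weight disturbed (moved more than 15 mm) (distance of any of basket, jar, weight from where it was at the start of the episode above 0.015 m).
It also fails if it takes over 42 s, if anything falls off the work surface, if the arm or the gripper's body presses on something with over 40 N, if the wrist force passes 120 N, or if a joint passes its speed limit or range.

## Working session

There is one attempt and no reset: what is moved stays moved. The work goes in short steps, Python scripts to look and compute and a tool call to move; the robot and the scene stay as the last step left them, time stands still between calls to the robot, and variables do not carry over. Pictures are saved under pics/ and viewed, and the job is handed in when it is done.

Besides the shell and the picture viewer there is one more tool, called as name([rows], argument=value, ...), one row to a line, values as JSON. send_rows: Moves the arm, as the interface text tells. Its arguments: {"type":"object","properties":{"motion":{"type":"array"},"force":{"type":"number"}},"required":["motion"]}

```bash
mkdir -p pics; ls; python3 - <<'E'
from plant import get_state, imaging, job
import cv2
s=get_state();print({k:s[k] for k in('clock','tool_pos','eef_rot','opening','contact_force')})
for n in("scene","top","wrist"):
    d=imaging.snapshot(n);cv2.imwrite(f"pics/{n}0.png",d["img"][:,:,::-1])
    print(n,[ (k,v) for k,v in d.items() if k!="img"])
    import pickle;pickle.dump(d,open(f"pics/{n}0.pkl","wb"))
E
```

```text
pics
{'clock': 0.0, 'tool_pos': array([0.23210219, 0.57965266, 0.25190331]), 'eef_rot': array([ 0.69497904, -0.13386243,  0.13371391, -0.69368983]), 'opening': 0.9984720043545251, 'contact_force': array([ 0.12847061,  0.50357787, -0.39553435])}
scene [('camera_matrix', array([[544.86914837,   0.        , 320.82027659],
       [  0.        , 544.86914837, 239.37257909],
       [  0.        ,   0.        ,   1.        ]])), ('R', array([[ 0.60648239,  0.79509615,  0.0011053 ],
       [ 0.43718925, -0.33231687, -0.83572188],
       [-0.66411194,  0.50733383, -0.54915182]])), ('t', array([-0.43175641, -0.10307116,  1.51819745]))]
top [('camera_matrix', array([[451.40151893,   0.        , 325.58489427],
       [  0.        , 451.40151893, 240.50817408],
       [  0.        ,   0.        ,   1.        ]])), ('R', array([[-0.02435952, -0.99968111,  0.00665493],
       [-0.99653325,  0.02375203, -0.07973276],
       [ 0.07954926, -0.00857411, -0.99679406]])), ('t', array([0.1619383 , 0.53539968, 1.14131763]))]
wrist [('camera_matrix', array([[331.41487976,   0.        , 324.8469572 ],
       [  0.        , 331.41487976, 242.32224342],
       [  0.        ,   0.        ,   1.        ]])), ('hand_eye', array([[ 2.63867692e-04,  9.53508522e-01,  3.01365938e-01,
        -7.86363631e-02],
       [-2.77233541e-04, -3.01365867e-01,  9.53508541e-01,
        -1.30511818e-01],
       [ 9.99999927e-01, -3.35148845e-04,  1.84823828e-04,
        -6.59958601e-04],
       [ 0.00000000e+00,  0.00000000e+00,  0.00000000e+00,
         1.00000000e+00]]))]
```

View pics/scene0.png

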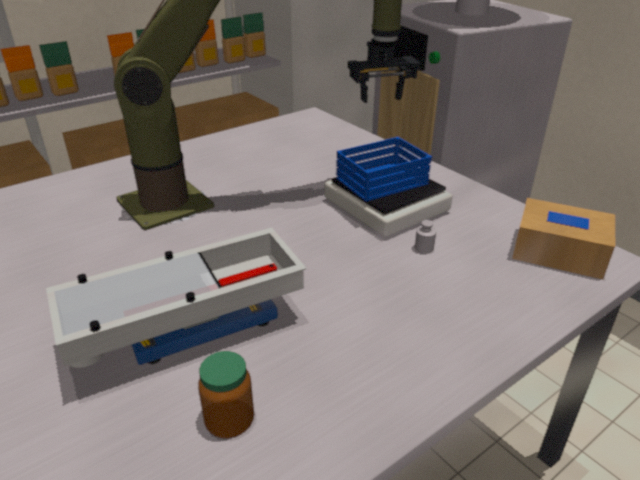

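View pics/top0.png

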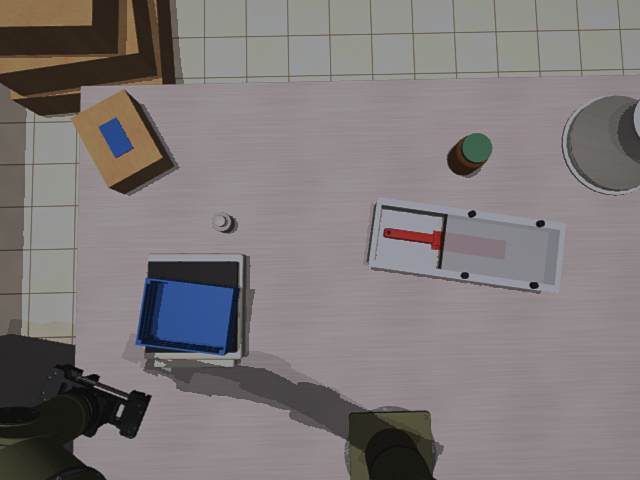

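View pics/wrist0.png

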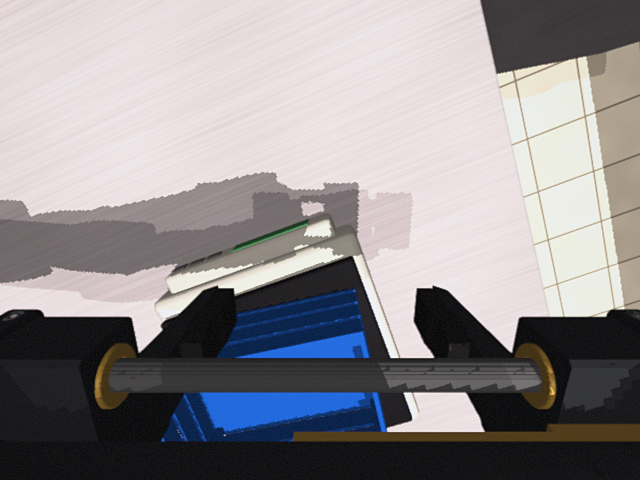

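```bash
cat > h.py <<'E'
import numpy as np,cv2,pickle
def ray(d,u,v,z):
    K=d["camera_matrix"];R=d["R"];t=d["t"]
    c=-R.T@t; r=R.T@np.linalg.inv(K)@np.array([u,v,1.]); return c+r*(z-c[2])/r[2]
def proj(d,X):
    p=d["camera_matrix"]@(d["R"]@np.asarray(X)+d["t"]);return p[:2]/p[2]
E
python3 - <<'E'
from h import *
d=pickle.load(open("pics/top0.pkl","rb"));im=d["img"][:,:,::-1]
c=im[180:310,355:575];cv2.imwrite("pics/crop.png",cv2.resize(c,None,fx=3.6,fy=3.6,interpolation=cv2.INTER_CUBIC))
E
```

```text
(no output)
```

View pics/crop.png

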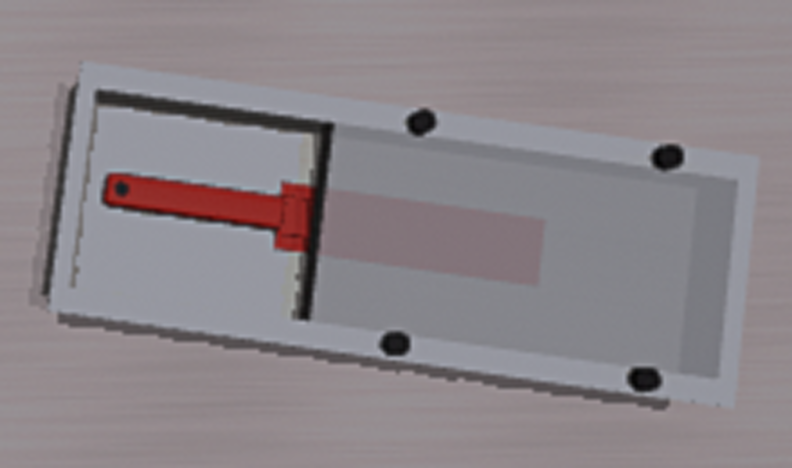

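```bash
python3 - <<'E'
from h import *
d=pickle.load(open("pics/top0.pkl","rb"))
P=lambda x,y,z:ray(d,355+(x-1.3)/3.6,180+(y-1.3)/3.6,z)
print("cam",-d["R"].T@d["t"])
c=[P(*p,.134) for p in((82,62),(760,157),(735,407),(50,312))]
for a in c:print(a)
for i in range(4):print(np.linalg.norm(c[i]-c[(i+1)%4]))
o=sum(c)/4; x=c[1]-c[0]+c[2]-c[3];x/=np.linalg.norm(x);y=np.array([-x[1],x[0],0])
print("o",o,"yaw",np.arctan2(x[1],x[0]))
F=lambda p:(round((p-o)@x*1000,1),round((p-o)@y*1000,1))
print("cover edge",F(P(328,124,.134)),F(P(305,318,.134)))
print("screws",[F(P(*q,.146)) for q in((422,120),(668,155),(395,342),(645,378))])
print("tip corners",F(P(544,219,.084)),F(P(540,286,.084)))
print("butt",F(P(105,175,.104)),F(P(103,205,.104)))
print("handle top far end", F(P(282,193,.104)),F(P(275,229,.104)))
print("handle mid", F(P(200,185,.104)),F(P(196,217,.104)))
# red mask
im=d["img"].astype(int);m=(im[:,:,0]>120)&(im[:,:,1]<60)&(im[:,:,2]<60)
m[:180]=0;m[310:]=0
ys,xs=np.nonzero(m);print(xs.min(),xs.max(),ys.min(),ys.max())
for cx in range(xs.min(),xs.max()+1,4):
    yy=ys[xs==cx];print(cx,F(ray(d,cx,yy.min()-.5,.104)),F(ray(d,cx,yy.max()+.5,.104)))
jj=np.array([P(0,0,0)])
E
```

```text
cam [0.44669735 0.15895562 1.17926984]
[0.62978166 0.02605664 0.134     ]
[ 0.55720788 -0.41250468  0.134     ]
[ 0.39639782 -0.38561075  0.134     ]
[0.46788073 0.05208166 0.134     ]
0.44452557997989167
0.1630434248471234
0.44349121419018833
0.16397930999989907
o [ 0.51281702 -0.17999428  0.134     ] yaw -1.7337394306557328
cover edge (np.float64(-58.7), np.float64(63.9)) (np.float64(-58.7), np.float64(-63.1))
screws [(np.float64(-2.1), np.float64(72.8)), (np.float64(157.1), np.float64(72.3)), (np.float64(-3.2), np.float64(-71.0)), (np.float64(156.9), np.float64(-71.6))]
tip corners (np.float64(106.9), np.float64(28.6)) (np.float64(109.0), np.float64(-16.9))
butt (np.float64(-194.4), np.float64(14.5)) (np.float64(-193.1), np.float64(-5.6))
handle top far end (np.float64(-76.1), np.float64(18.9)) (np.float64(-77.8), np.float64(-5.6))
handle mid (np.float64(-130.8), np.float64(16.6)) (np.float64(-130.8), np.float64(-4.9))
385 440 228 249
385 (np.float64(-191.2), np.float64(11.9)) (np.float64(-189.3), np.float64(-2.4))
389 (np.float64(-182.0), np.float64(15.6)) (np.float64(-179.5), np
[... 293 characters left out ...]
at64(16.2)) (np.float64(-141.0), np.float64(-2.9))
409 (np.float64(-133.8), np.float64(17.5)) (np.float64(-131.2), np.float64(-4.0))
413 (np.float64(-124.0), np.float64(16.4)) (np.float64(-121.7), np.float64(-2.6))
417 (np.float64(-114.2), np.float64(15.4)) (np.float64(-111.9), np.float64(-3.7))
421 (np.float64(-104.7), np.float64(16.7)) (np.float64(-102.4), np.float64(-2.4))
425 (np.float64(-94.9), np.float64(15.7)) (np.float64(-92.6), np.float64(-3.4))
429 (np.float64(-85.4), np.float64(17.0)) (np.float64(-83.1), np.float64(-2.1))
433 (np.float64(-75.6), np.float64(15.9)) (np.float64(-71.6), np.float64(-17.4))
437 (np.float64(-67.0), np.float64(24.4)) (np.float64(-61.8), np.float64(-18.5))
```

```bash
cat >> h.py <<'E'
from scipy.spatial.transform import Rotation as Ro
yaw=-1.7337; O=np.array([.5128,-.1800,0.])
FR=Ro.from_euler('z',yaw).as_matrix()
def f2w(p): return O+FR@(np.array(p)/1000.)
def w2f(p): return FR.T@(np.array(p)-O)*1000
# tool vertical: y down, z=+-feeder y
def want(sgn,tilt=0):
    # tilt: butt-up angle (deg), leaning toward +feeder x
    y=np.array([0,0,-1.]);z=np.array([0,sgn,0.]);x=np.cross(y,z)
    return Ro.from_matrix(FR)*Ro.from_euler('y',tilt,degrees=True)*Ro.from_matrix(np.c_[x,y,z])
def delta(s,Rt,pt):
    R=Ro.from_quat(s["eef_rot"])
    print("rot units (80mrad)",np.round((R.inv()*Rt).as_rotvec()/.08,3))
    print("shift units after turn",np.round(Rt.inv().apply(np.array(pt)-s["tool_pos"])/.02,3),"before turn",np.round(R.inv().apply(np.array(pt)-s["tool_pos"])/.02,3))
    print("tcp feeder",np.round(w2f(s["tool_pos"]),1),"q",np.round(s["q"],3),"F",np.round(s["contact_force"],2),"open",round(s["opening"],3),"t",s["clock"])
E
python3 - <<'E'
from h import *
from plant import get_state
s=get_state()
print(Ro.from_quat(s["eef_rot"]).as_matrix().round(3))
for sg in(1,-1):
    print(sg,want(sg).as_matrix().round(3).tolist());delta(s,want(sg),f2w((-125,6,250)))
E
```

```text
[[ 0.928 -0.     0.372]
 [-0.372 -0.001  0.928]
 [ 0.    -1.    -0.001]]
1 [[-0.162, 0.0, 0.987], [-0.987, 0.0, -0.162], [0.0, -1.0, 0.0]]
rot units (80mrad) [1.4000e-02 1.6912e+01 1.3000e-02]
shift units after turn [28.962  0.105 20.308] before turn [ 26.087   0.14  -23.888]
tcp feeder [-704.2 -400.2  252.1] q [-1.156  0.69  -0.195  1.566  0.157  0.902 -0.215] F [-0.36  0.83  0.35] open 1.002 t 0.15
-1 [[0.162, 0.0, -0.987], [0.987, 0.0, 0.162], [0.0, -1.0, 0.0]]
rot units (80mrad) [ 1.3000e-02 -2.2358e+01 -1.4000e-02]
shift units after turn [-28.962   0.105 -20.308] before turn [ 26.087   0.14  -23.888]
tcp feeder [-704.2 -400.2  252.1] q [-1.156  0.69  -0.195  1.566  0.157  0.902 -0.215] F [-0.36  0.83  0.35] open 1.002 t 0.15
```

```bash
python3 - <<'E'
from h import *
from plant import get_state
s=get_state()
R=Ro.from_quat(s["eef_rot"]);p=np.array(s["tool_pos"])
for i in range(35):
    p=p+R.apply([.02,0,-.0024]);R=R*Ro.from_rotvec([0,.48*.08,0])
    if i%5==4:print(i+1,p.round(3),w2f(p).round(0),np.hypot(*p[:2]).round(3))
delta(dict(s,tool_pos=p,eef_rot=R.as_quat()),want(1),f2w((-125,6,250)))
E
```

```text
5 [0.316 0.525 0.252] [-664. -308.  252.] 0.613
10 [0.389 0.455 0.252] [-606. -225.  252.] 0.598
15 [0.446 0.373 0.252] [-534. -155.  252.] 0.581
20 [0.487 0.281 0.252] [-450. -100.  252.] 0.562
25 [0.51  0.183 0.253] [-357.  -62.  253.] 0.541
30 [0.513 0.082 0.253] [-259.  -42.  253.] 0.52
35 [ 0.497 -0.017  0.253] [-158.  -42.  253.] 0.497
rot units (80mrad) [0.003 0.112 0.017]
shift units after turn [1.657 0.138 2.39 ] before turn [1.678 0.14  2.375]
tcp feeder [-158.1  -41.8  252.8] q [-1.156  0.69  -0.195  1.566  0.157  0.902 -0.215] F [-0.36  0.83  0.35] open 1.002 t 0.15
```

send_rows([
  [[0,0.48,0,1,-0.2,-0.12,0],[0,0.48,0,1,-0.2,-0.12,0],[0,0.48,0,1,-0.2,-0.12,0],[0,0.48,0,1,-0.2,-0.12,0],[0,0.48,0,1,-0.2,-0.12,0]],
])

```text
clock: 0.57
tool_pos: [0.3173, 0.5247, 0.2726]
eef_rot: [0.678, -0.2, 0.2, -0.678]
contact_force: [0.4, 0.7, -0.9]
opening: 0.647
```

send_rows([
  [[0,0.48,0,1,0,-0.05,0],[0,0.48,0,1,0,-0.05,0],[0,0.48,0,1,0,-0.05,0],[0,0.48,0,1,0,-0.05,0],[0,0.48,0,1,0,-0.05,0]],
])

```text
clock: 0.98
tool_pos: [0.3937, 0.4602, 0.2724]
eef_rot: [0.656, -0.265, 0.264, -0.656]
contact_force: [0.1, 0.2, -0.3]
opening: 0.497
```

send_rows([
  [[0,0.48,0,1,0,-0.05,0],[0,0.48,0,1,0,-0.05,0],[0,0.48,0,1,0,-0.05,0],[0,0.48,0,1,0,-0.05,0],[0,0.48,0,1,0,-0.05,0]],
])

```text
clock: 1.4
tool_pos: [0.4563, 0.3824, 0.2725]
eef_rot: [0.628, -0.326, 0.326, -0.627]
contact_force: [0.1, -0.5, -0.5]
opening: 0.5
```

send_rows([
  [[0,0.48,0,1,0,-0.05,0],[0,0.48,0,1,0,-0.05,0],[0,0.48,0,1,0,-0.05,0],[0,0.48,0,1,0,-0.05,0],[0,0.48,0,1,0,-0.05,0]],
])

```text
clock: 1.82
tool_pos: [0.5029, 0.294, 0.2724]
eef_rot: [0.593, -0.385, 0.385, -0.593]
contact_force: [0.5, 0.4, -0.2]
opening: 0.501
```

send_rows([
  [[0,0.48,0,1,0,0,0],[0,0.48,0,1,0,0,0],[0,0.48,0,1,0,0,0],[0,0.48,0,1,0,0,0],[0,0.48,0,1,0,0,0]],
])

```text
clock: 2.23
tool_pos: [0.5366, 0.2, 0.2725]
eef_rot: [0.554, -0.44, 0.44, -0.554]
contact_force: [-0.4, 0.6, 0.7]
opening: 0.501
```

send_rows([
  [[0,0.48,0,1,0,0,0],[0,0.48,0,1,0,0,0],[0,0.48,0,1,0,0,0],[0,0.48,0,1,0,0,0],[0,0.48,0,1,0,0,0]],
])

```text
clock: 2.65
tool_pos: [0.5517, 0.1013, 0.2725]
eef_rot: [0.509, -0.491, 0.491, -0.509]
contact_force: [0.1, -0.1, 0.1]
opening: 0.504
```

```bash
python3 - <<'E'
from h import *
from plant import get_state
delta(get_state(),want(1),f2w((-125,6,200)))
E
```

```text
rot units (80mrad) [0.005 2.489 0.   ]
shift units after turn [7.944 3.623 0.663] before turn [ 7.919  3.624 -0.92 ]
tcp feeder [-283.9   -7.3  272.5] q [-0.313  0.578  0.081  1.747 -0.061  0.819 -0.167] F [ 0.06 -0.05  0.11] open 0.504 t 2.65
```

send_rows([
  [[0,0.498,0,0.8,0,0,0],[0,0.498,0,0.8,0,0,0],[0,0.498,0,0.8,0,0,0],[0,0.498,0,0.8,0,0,0],[0,0.498,0,0.8,0,0,0]],
])

```text
clock: 3.07
tool_pos: [0.5482, 0.0214, 0.2727]
eef_rot: [-0.457, 0.539, -0.539, 0.457]
contact_force: [0.2, -0.0, -1.4]
opening: 0.503
```

```bash
python3 - <<'E'
from h import *
from plant import get_state,imaging
s=get_state()
delta(s,want(1),f2w((-125,6,190)))
d=imaging.snapshot("wrist");cv2.imwrite("pics/w1.png",d["img"][:,:,::-1]);pickle.dump((s,d),open("pics/w1.pkl","wb"))
E
```

```text
rot units (80mrad) [ 0.001 -0.018 -0.003]
shift units after turn [3.973 4.134 0.187] before turn [3.974 4.133 0.193]
tcp feeder [-204.5    2.3  272.7] q [-0.204  0.564  0.133  1.785 -0.099  0.8   -0.187] F [ 0.21 -0.01 -1.44] open 0.503 t 3.0667
```

View pics/w1.png

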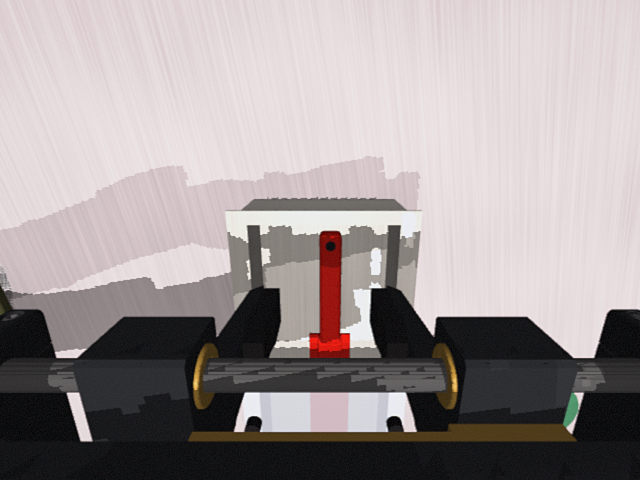

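The wrist view shows the handle (u about 320–341, butt end at v about 232) between the fingers, the blade shoulder at v about 335, and the mouth rim's corners near (226,211) and (421,211).

```bash
python3 - <<'E'
from h import *
s,d=pickle.load(open("pics/w1.pkl","rb"))
H=d["hand_eye"];R=Ro.from_quat(s["eef_rot"]).as_matrix()
Rcw=R@H[:3,:3];c=R@H[:3,3]+s["tool_pos"]
dd=dict(camera_matrix=d["camera_matrix"],R=Rcw.T,t=-Rcw.T@c)
F=lambda u,v,z:w2f(ray(dd,u,v,z)).round(1)
print("rim",F(226,211,.134),F(421,211,.134))
im=d["img"].astype(int);m=(im[:,:,0]>110)&(im[:,:,1]<70)&(im[:,:,2]<70)
for v in(240,255,270,285,300,315,330,338,345,352):
    u=np.nonzero(m[v])[0]
    if len(u):print(v,u.min(),u.max(),F(u.min()-.5,v,.104 if v<334 else .084),F(u.max()+.5,v,.104 if v<334 else .084))
vs=np.nonzero(m[:,330])[0];print(vs.min(),F(330,vs.min(),.104),F(330,vs.min(),.080))
E
```

```text
rim [-224.4  -80.1  134. ] [-224.2   81.2  134. ]
240 321 339 [-189.9   -2.5  104. ] [-189.9   15.4  104. ]
255 322 339 [-174.8   -1.7  104. ] [-174.8   15.6  104. ]
270 320 339 [-159.3   -3.7  104. ] [-159.3   15.8  104. ]
285 320 339 [-143.4   -3.8  104. ] [-143.4   16.   104. ]
300 320 339 [-127.    -3.9  104. ] [-126.9   16.2  104. ]
315 320 339 [-110.   -4.  104.] [-110.    16.4  104. ]
330 320 339 [-92.5  -4.1 104. ] [-92.5  16.6 104. ]
338 310 349 [-69.7 -15.7  84. ] [-69.6  28.8  84. ]
345 310 348 [-60.6 -15.9  84. ] [-60.6  27.8  84. ]
352 310 349 [-51.4 -16.   84. ] [-51.4  29.1  84. ]
235 [-194.8    6.4  104. ] [-187.8    6.8   80. ]
```

send_rows([
  [[0,0,0,0.8,0.8,0.04,0],[0,0,0,0.8,0.8,0.04,0],[0,0,0,0.8,0.8,0.04,0],[0,0,0,0.8,0.8,0.04,0],[0,-0.02,0,0.8,0.8,0.04,0]],
])

```text
clock: 3.53
tool_pos: [0.5394, -0.0576, 0.1921]
eef_rot: [-0.458, 0.538, -0.538, 0.459]
contact_force: [0.0, 0.4, 0.3]
opening: 0.498
```

```bash
python3 - <<'E'
from h import *
from plant import get_state,imaging
delta(get_state(),want(1),f2w((-125,6.2,98)))
E
```

```text
rot units (80mrad) [-0.004  0.044 -0.006]
shift units after turn [ 0.005  4.704 -0.01 ] before turn [ 0.007  4.704 -0.012]
tcp feeder [-125.1    6.4  192.1] q [-0.034  0.669  0.092  1.887 -0.104  0.59  -0.035] F [0.03 0.37 0.34] open 0.498 t 3.5333
```

send_rows([
  [[0,0.03,0,0,0.8,0,0],[0,0,0,0,0.8,0,0],[0,0,0,0,0.7,0,0],[0,0,0,0,0.6,0,0],[0,0,0,0,0.5,0,0]],
])

```text
clock: 3.95
tool_pos: [0.5393, -0.0569, 0.1238]
eef_rot: [-0.458, 0.539, -0.539, 0.458]
contact_force: [0.3, -1.3, -0.3]
opening: 0.501
```

send_rows([
  [[0,0,0,0,0.4,0,0],[0,0,0,0,0.4,0,0],[0,0,0,0,0.3,0,0],[0,0,0,0,0.1,0,0],[0,0,0,0,0,0,0]],
])

```text
clock: 4.37
tool_pos: [0.5393, -0.0571, 0.1004]
eef_rot: [-0.458, 0.539, -0.539, 0.458]
contact_force: [-0.4, -0.2, 0.3]
opening: 0.5
```

```bash
python3 - <<'E'
from h import *
from plant import get_state,imaging
delta(get_state(),want(1),f2w((-125,6.2,98)))
for n in("scene","wrist"):
    d=imaging.snapshot(n);im=d["img"][:,:,::-1]
    if n=="scene": im=cv2.resize(im[200:370,20:340],None,fx=2.4,fy=2.4)
    cv2.imwrite(f"pics/{n}2.png",im)
E
```

```text
rot units (80mrad) [ 0.007  0.012 -0.   ]
shift units after turn [ 0.029  0.118 -0.002] before turn [ 0.029  0.118 -0.002]
tcp feeder [-125.6    6.2  100.4] q [-0.016  0.821  0.061  1.941 -0.119  0.384 -0.025] F [-0.43 -0.24  0.25] open 0.5 t 4.3667
```

View pics/scene2.png

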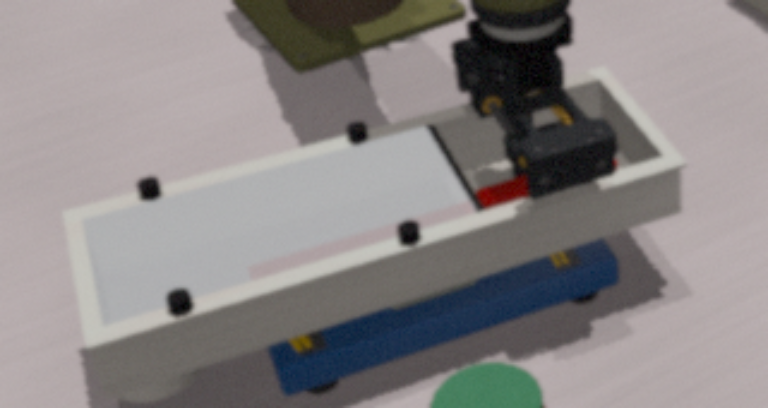

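View pics/wrist2.png

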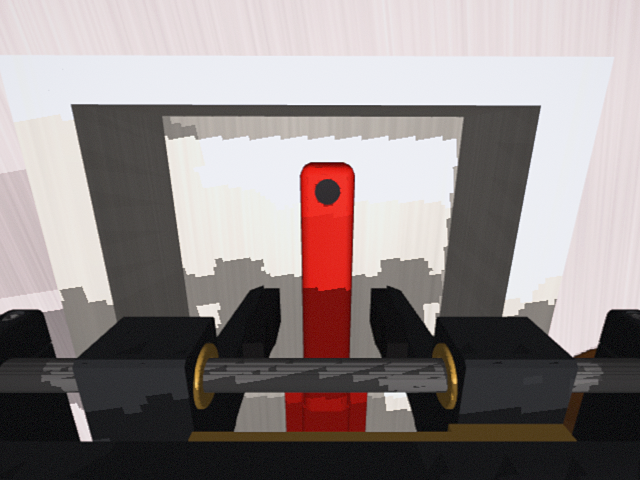

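send_rows([
  [[0,0,0,0,0.1,0,0.1],[0,0,0,0,0,0,0.2],[0,0,0,0,0,0,0.3],[0,0,0,0,0,0,0.4],[0,0,0,0,0,0,1]],
], force=35)

```text
clock: 4.88
tool_pos: [0.5396, -0.0571, 0.0988]
eef_rot: [0.458, -0.539, 0.539, -0.458]
contact_force: [-0.1, -0.3, -0.5]
opening: 0.246
```

send_rows([
  [[0,0,0,0,0,0,1],[0,0,0,0,0,0,1],[0,0,0,0,0,0,1],[0,0,0,0,0,0,1],[0,0,0,0,0,0,1]],
], force=35)

```text
clock: 5.3
tool_pos: [0.5397, -0.0572, 0.0989]
eef_rot: [0.458, -0.539, 0.539, -0.458]
contact_force: [-0.2, -0.3, 1.4]
opening: 0.247
```

```bash
python3 - <<'E'
from h import *
from plant import get_state,imaging
s=get_state();delta(s,want(1),f2w((-125,6.2,98)));print(s["tool_pos"],s["moment"])
E
```

```text
rot units (80mrad) [-0.006  0.011 -0.002]
shift units after turn [ 0.028  0.043 -0.019] before turn [ 0.028  0.043 -0.019]
tcp feeder [-125.6    6.6   98.9] q [-0.015  0.823  0.06   1.941 -0.119  0.38  -0.025] F [-0.18 -0.27  1.4 ] open 0.247 t 5.3
[ 0.53966608 -0.05716393  0.09885458] [-0.03313193  0.05707074  0.00710813]
```

send_rows([
  [[0,0,0,0,-0.05,0,1],[0,0,0,0,-0.1,0,1],[0,0,0,0,-0.1,0,1],[0,0,0.1,0.008,-0.093,0,1],[0,0,0.1,0.008,-0.093,0,1]],
])

```text
clock: 5.72
tool_pos: [0.5393, -0.0573, 0.1075]
eef_rot: [-0.454, 0.543, -0.535, 0.462]
contact_force: [0.1, 0.1, -1.0]
opening: 0.248
```

send_rows([
  [[0,0,0.2,0.015,-0.186,0,1],[0,0,0.2,0.015,-0.186,0,1],[0,0,0.2,0.015,-0.186,0,1],[0,0,0.2,0.015,-0.186,0,1],[0,0,0,0,0,0,1]],
])

```text
clock: 6.13
tool_pos: [0.5394, -0.061, 0.1231]
eef_rot: [-0.435, 0.557, -0.521, 0.479]
contact_force: [0.2, -0.5, -0.9]
opening: 0.243
```

```bash
cat >> h.py <<'E'
def rep(s):
    R=Ro.from_quat(s["eef_rot"]);p=s["tool_pos"]
    f=lambda a:w2f(p+R.apply(np.array(a)/1000)).round(1)
    print("tilt",Ro.from_matrix(FR.T@R.as_matrix()@want(1).as_matrix().T@FR).as_euler('zyx',degrees=True).round(2))
    T=f((232.6,18.9,0));A=f((232.6-300,18.9,0))
    for n,q in dict(tip=T,butt_under=A,butt_pt=f((232.6-300,6.9,0)),bodycorner=f((37.5,-50,0)),bodycorner2=f((-37.5,-50,0))).items():print(n,q)
    k=(T-A)/(T[0]-A[0])
    for X in(-60,-210):print("under z at",X,(A+k*(X-A[0]))[2].round(1))
    print("F",s["contact_force"].round(2),"M",np.round(s["moment"],3),"open",round(s["opening"],3),"t",s["clock"])
E
python3 - <<'E'
from h import *
from plant import get_state,imaging
rep(get_state())
for n in("scene",):
    d=imaging.snapshot(n);im=d["img"][:,:,::-1]
    if n=="scene": im=cv2.resize(im[200:370,20:340],None,fx=2.4,fy=2.4)
    cv2.imwrite(f"pics/{n}3.png",im)
E
```

```text
tilt [-0.1   4.63  0.09]
tip [108.6   6.5  85.5]
butt_under [-190.5    7.1  109.7]
butt_pt [-189.5    7.   121.7]
bodycorner [-80.3   6.8 169.9]
bodycorner2 [-155.1    6.9  176. ]
under z at -60 99.1
under z at -210 111.3
F [ 0.22 -0.54 -0.94] M [-0.118  0.099  0.028] open 0.243 t 6.1333
```

View pics/scene3.png

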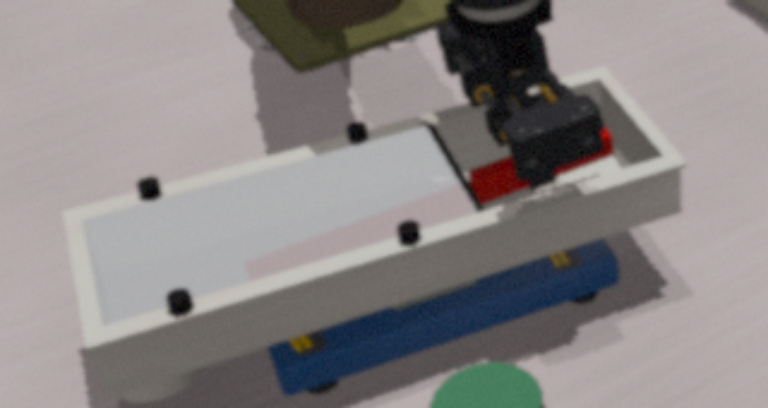

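Scraper follows the tool, butt rising (right end at about (605,140)), blade still under the cover. Continuing the tilt.

send_rows([
  [[0,0,0.2,0.015,-0.186,0,1],[0,0,0.2,0.015,-0.186,0,1],[0,0,0.2,0.015,-0.186,0,1],[0,0,0.2,0.015,-0.186,0,1],[0,0,0.2,0.015,-0.186,0,1]],
])

```text
clock: 6.6
tool_pos: [0.5386, -0.0631, 0.141]
eef_rot: [-0.413, 0.574, -0.5, 0.5]
contact_force: [0.6, -0.5, -0.5]
opening: 0.247
```

send_rows([
  [[0,0,0.2,0.015,-0.186,0,1],[0,0,0.2,0.015,-0.186,0,1],[0,0,0,0,0,0,1],[0,0,0,0,0,0,1],[0,0,0,0,0,0,1]],
])

```text
clock: 7.02
tool_pos: [0.5382, -0.0644, 0.1477]
eef_rot: [-0.404, 0.58, -0.492, 0.508]
contact_force: [-0.1, -0.4, -0.6]
opening: 0.245
```

```bash
python3 - <<'E'
from h import *
from plant import get_state,imaging
rep(get_state())
for n in("scene","top"):
    d=imaging.snapshot(n);im=d["img"][:,:,::-1];pickle.dump(d,open(f"pics/{n}4.pkl","wb"))
    if n=="scene": im=cv2.resize(im[200:370,20:340],None,fx=2.4,fy=2.4)
    else: im=cv2.resize(im[180:310,355:575],None,fx=3.6,fy=3.6)
    cv2.imwrite(f"pics/{n}4.png",im)
E
```

```text
tilt [ 0.06 11.02 -0.02]
tip [106.5   6.6  84.7]
butt_under [-187.9    6.3  142.1]
butt_pt [-185.6    6.3  153.8]
bodycorner [-71.8   6.4 189.6]
bodycorner2 [-145.4    6.3  204. ]
under z at -60 117.2
under z at -210 146.4
F [-0.13 -0.39 -0.56] M [-0.148  0.089 -0.005] open 0.245 t 7.0167
```

View pics/scene4.png

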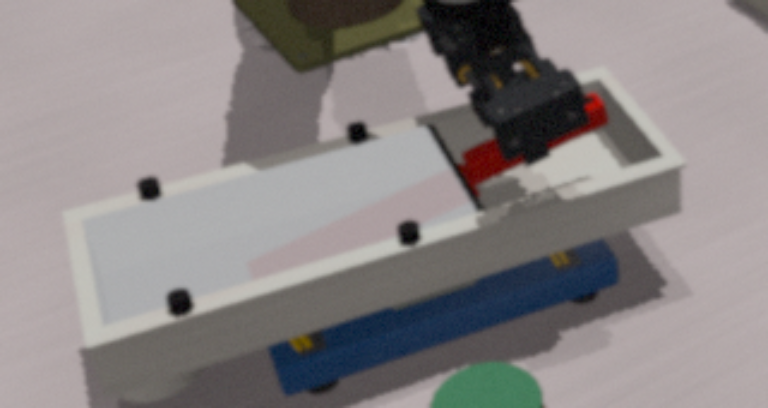

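View pics/top4.png

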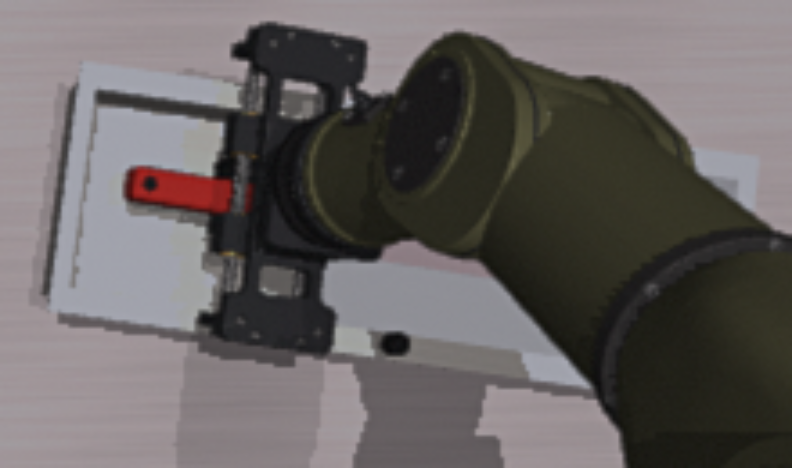

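```bash
python3 - <<'E'
from h import *
from plant import get_state
s=get_state();R=Ro.from_quat(s["eef_rot"]);p=s["tool_pos"]
T=pickle.load(open("pics/top4.pkl","rb"));S=pickle.load(open("pics/scene4.pkl","rb"))
for n,a in dict(butttop=(-67.4,-5.1,0),tipL=(232.6,14.9,23),tipR=(232.6,14.9,-23),shoulderR=(52.6,14.9,-23),shoulderL=(52.6,14.9,23)).items():
    X=p+R.apply(np.array(a)/1000);u=proj(T,X);w=proj(S,X)
    print(n,"top",((u-[355,180])*3.6).round(),"scene",((w-[20,200])*2.4).round())
E
```

```text
butttop top [132. 179.] scene [601.  93.]
tipL top [546. 216.] scene [260. 294.]
tipR top [539. 283.] scene [247. 259.]
shoulderR top [291. 244.] scene [462. 159.]
shoulderL top [299. 175.] scene [481. 190.]
```

send_rows([
  [[0,0,0,-0.1,0,0,1],[0,0,0,-0.2,0,0,1],[0,0,0,-0.3,0,0,1],[0,0,0,-0.3,0,0,1],[0,0,0,-0.3,0,0,1]],
])

```text
clock: 7.53
tool_pos: [0.5422, -0.0402, 0.1525]
eef_rot: [-0.404, 0.58, -0.492, 0.508]
contact_force: [-0.8, 0.2, -1.0]
opening: 0.249
```

send_rows([
  [[0,0,0,-0.3,0,0,1],[0,0,0,-0.3,0,0,1],[0,0,0,-0.3,0,0,1],[0,0,0,-0.3,0,0,1],[0,0,0,-0.3,0,0,1]],
])

```text
clock: 7.95
tool_pos: [0.5469, -0.0116, 0.1582]
eef_rot: [-0.404, 0.58, -0.492, 0.508]
contact_force: [0.1, 0.5, -1.8]
opening: 0.244
```

```bash
python3 - <<'E'
from h import *
from plant import get_state,imaging
rep(get_state())
E
```

```text
tilt [ 6.000e-02  1.101e+01 -1.000e-02]
tip [53.   6.6 95.3]
butt_under [-241.5    6.3  152.5]
butt_pt [-239.2    6.3  164.3]
bodycorner [-125.3    6.4  200.1]
bodycorner2 [-199.     6.3  214.5]
under z at -60 117.2
under z at -210 146.4
F [ 0.07  0.55 -1.78] M [-0.219  0.065  0.006] open 0.244 t 7.95
```

send_rows([
  [[0,0,0,-0.35,0,0,1],[0,0,0,-0.35,0,0,1],[0,0,0,-0.35,0,0,1],[0,0,0,-0.35,0,0,1],[0,0,0,-0.35,0,0,1]],
])

```text
clock: 8.37
tool_pos: [0.5524, 0.0224, 0.1649]
eef_rot: [-0.404, 0.58, -0.492, 0.508]
contact_force: [-0.3, -0.5, -1.3]
opening: 0.243
```

send_rows([
  [[0,0,0,-0.35,0,0,1],[0,0,0,-0.35,0,0,1],[0,0,0,-0.35,0,0,1],[0,0,0,-0.35,0,0,1],[0,0,0,-0.35,0,0,1]],
])

```text
clock: 8.78
tool_pos: [0.558, 0.0563, 0.1716]
eef_rot: [-0.404, 0.58, -0.492, 0.507]
contact_force: [0.2, -1.3, -0.4]
opening: 0.247
```

send_rows([
  [[0,0,0,-0.35,0,0,1],[0,0,0,-0.35,0,0,1],[0,0,0,-0.35,0,0,1],[0,0,0,-0.35,0,0,1],[0,0,0,-0.35,0,0,1]],
])

```text
clock: 9.2
tool_pos: [0.5635, 0.0902, 0.1783]
eef_rot: [-0.404, 0.58, -0.492, 0.507]
contact_force: [0.4, 0.3, -1.1]
opening: 0.243
```

send_rows([
  [[0,0,0,-0.35,0,0,1],[0,0,0,-0.35,0,0,1],[0,0,0,-0.35,0,0,1],[0,0,0,-0.35,0,0,1],[0,0,0,-0.3,0,0,1]],
])

```text
clock: 9.62
tool_pos: [0.5689, 0.1233, 0.1848]
eef_rot: [-0.404, 0.58, -0.492, 0.508]
contact_force: [0.4, 0.4, -1.3]
opening: 0.248
```

```bash
python3 - <<'E'
from h import *
from plant import get_state,imaging
rep(get_state())
for n in("scene",):
    d=imaging.snapshot(n);im=d["img"][:,:,::-1]
    if n=="scene": im=cv2.resize(im[120:370,20:420],None,fx=2,fy=2)
    cv2.imwrite(f"pics/{n}5.png",im)
E
```

```text
tilt [ 7.000e-02  1.102e+01 -1.000e-02]
tip [-83.7   6.5 121.8]
butt_under [-378.1    6.1  179.1]
butt_pt [-375.8    6.1  190.9]
bodycorner [-262.     6.2  226.7]
bodycorner2 [-335.6    6.2  241. ]
under z at -60 117.2
under z at -210 146.4
F [ 0.43  0.36 -1.28] M [-0.225  0.147  0.003] open 0.248 t 9.6167
```

View pics/scene5.png

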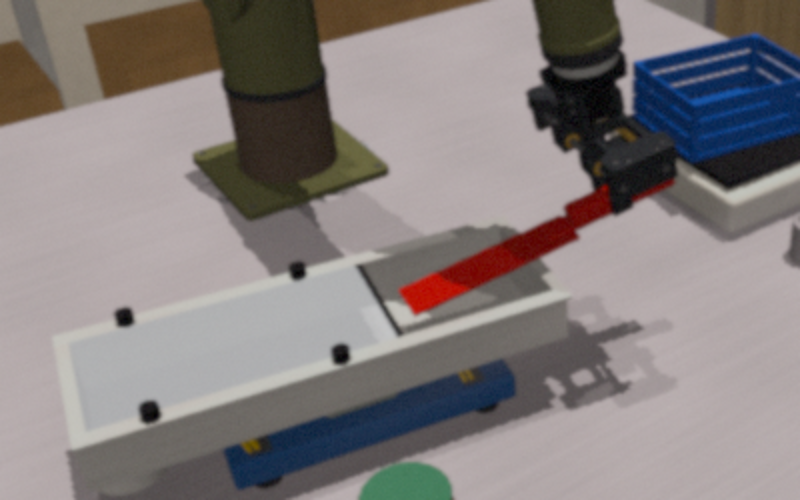

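The blade end (about (425,300) in the crop) is clear of the cover trim; now straight up.

send_rows([
  [[0,0,0,-0.05,-0.2,0,1],[0,0,0,-0.08,-0.4,0,1],[0,0,0,-0.08,-0.4,0,1],[0,0,0,-0.08,-0.4,0,1],[0,0,0,-0.08,-0.4,0,1]],
])

```text
clock: 10.08
tool_pos: [0.5691, 0.1223, 0.2226]
eef_rot: [-0.404, 0.58, -0.493, 0.507]
contact_force: [-0.0, 0.6, -1.5]
opening: 0.245
```

send_rows([
  [[0,0,0,-0.08,-0.4,0,1],[0,0,0,-0.08,-0.4,0,1],[0,0,0,-0.08,-0.4,0,1],[0,0,0,-0.08,-0.4,0,1],[0,0,0,-0.05,-0.2,0,1]],
])

```text
clock: 10.5
tool_pos: [0.5694, 0.1232, 0.2595]
eef_rot: [-0.404, 0.58, -0.493, 0.508]
contact_force: [-0.5, -0.3, -1.3]
opening: 0.247
```

send_rows([
  [[0,0,0,0,0,0,1],[0,0,0,0,0,0,1],[0,0,0,0,0,0,1],[0,0,0,0,0,0,1],[0,0,0,0,0,0,1]],
])

```text
clock: 10.92
tool_pos: [0.5687, 0.1231, 0.2576]
eef_rot: [-0.404, 0.58, -0.492, 0.507]
contact_force: [0.1, -0.8, -1.4]
opening: 0.251
```

```bash
python3 - <<'E'
from h import *
from plant import get_state,imaging
s=get_state();rep(s);print(np.abs(s["qd"]).max())
R=Ro.from_quat(s["eef_rot"]);p=s["tool_pos"]
d=imaging.snapshot("scene");cv2.imwrite("pics/scene6.png",d["img"][:,:,::-1])
for n,a in dict(butttop=(-67.4,-5.1,0),tipL=(232.6,14.9,23),tipR=(232.6,14.9,-23)).items():print(n,proj(d,p+R.apply(np.array(a)/1000)).round())
t=imaging.snapshot("top");cv2.imwrite("pics/top6.png",t["img"][:,:,::-1])
E
```

```text
tilt [ 0.05 10.99 -0.07]
tip [-83.4   6.1 194.7]
butt_under [-377.9    5.9  251.9]
butt_pt [-375.6    5.9  263.7]
bodycorner [-261.8    6.1  299.6]
bodycorner2 [-335.4    6.   313.9]
under z at -60 190.2
under z at -210 219.3
F [ 0.07 -0.77 -1.42] M [-0.214  0.141 -0.001] open 0.251 t 10.9167
0.0032412823135806994
butttop [356. 167.]
tipL [223. 244.]
tipR [215. 232.]
```

View pics/scene6.png

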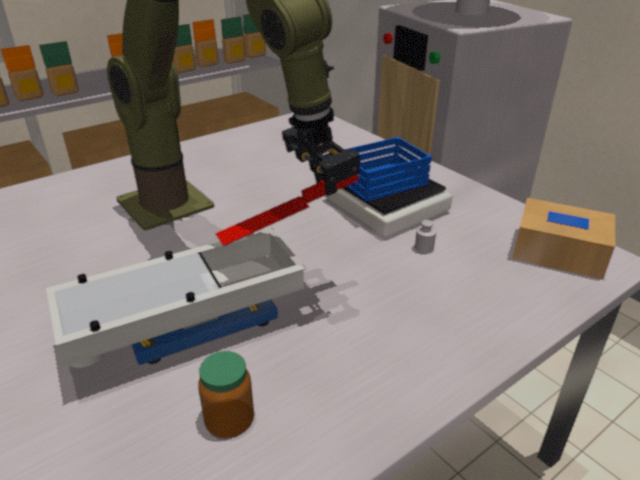

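View pics/top6.png

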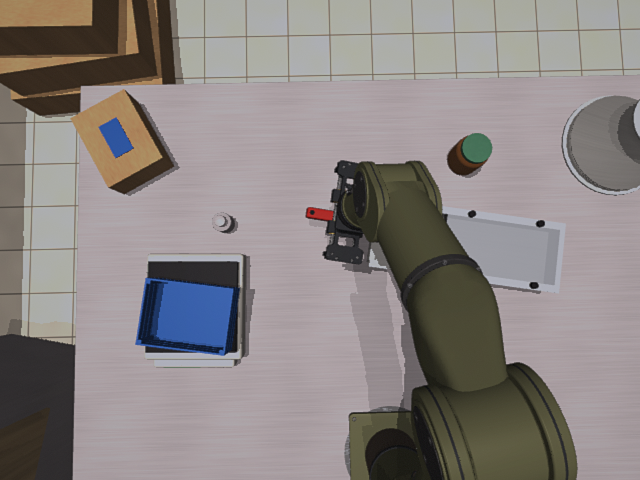

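The scraper is held clear: in the scene view its blade end is near (220,238), as predicted, and in the top view its butt is at (308,213), well away from the basket and weight. Basket, jar and weight are at the same pixels as before.

```bash
python3 -c "
from plant import job
print(job.finish_job())"
```

```text
the job is handed in; nothing more can be done
None
```

The scraper is out of the trough and held still in the gripper, and I handed the job in at about 11 s of the 42 s. The hand-in gave no verdict, so what follows rests on my own checks.

**What I did:** I found the feeder and scraper in the top view and confirmed them with the wrist view. I gripped the handle at 35 N and lifted it 5 mm. I then tilted it 11° about the blade's end, drew it out along its own axis past the cover edge, and raised it straight up.

**Slanted position:** Computed from the arm's pose, the butt was at 154 mm and the tip at 85 mm, with the tip still under the cover. The scene picture agreed.

**Final position:** The tip is at about 195 mm and the butt at about 264 mm, against the 154 mm both must exceed.

**Grip and motion:** Joint speeds were essentially zero and the jaw opening was a steady 22 mm, which matches the handle's width.

**Contact:** In the readings I took, each axis of the wrist force stayed under 2 N, with no sign of a knock. I read it only at the end of each move, so a brief touch in between would not show.

**Other objects:** Basket, jar and weight looked unmoved in the scene and top views. I compared those by eye rather than measuring them.

No check failed or disagreed.

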